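# Ready the spice grinder: tray in, cap of unknown thread off

## Robot

A 7-joint arm with a two-finger parallel gripper is mounted at the origin on a cart in front of the work surface, level with it; the furniture and walls round the work are solid. World frame = base frame: x ahead of the robot, y to its left, z up, the work surface at z = 0. Lengths are in m, angles in rad, forces in N, time in s.
With the tool pointing down it reaches from about 0.425 to 0.975 m from the base axis. Payload 16.7 kg.
Tool frame: the origin (TCP) lies at the very end of the fingers, on their centre line; the grasp point (between the pads) lies 19 mm behind it; z points along the fingers, y is the line along which they close (so a half turn about z gives the same grasp; the last joint's range is limited). The gripper opens to 85 mm and grips with 20 to 120 N. Pads are 22 mm wide; open, the fingers measure 114 mm over their backs; the gripper's body (76 mm by 85 mm) begins 54 mm behind the grasp point. The pads swing forward as they close: fully open they stand 13 mm farther back than shut.
Start: joints at [-1.363, 0.426, 0.074, 1.606, -0.034, 1.111, -0.067], TCP at [0.236, 0.632, 0.231] pointing down, gripper open.
Joint ranges: [-2.85, 2.85], [-0.5, 2.14], [-1.23, 1.37], [0.21, 2.46], [-1.02, 4.16], [0.16, 2.05], [-2.73, 2.73]. Speed limits (rad/s): [1.89, 1.89, 2.39, 2.39, 3.01, 3.01, 3.01].

## Interface

Orientations are given as a 3x3 rotation matrix whose columns are the frame's x, y, z axes.
In Python, from rig import robot, imaging, spotter gives the robot as it stands.
- The arm moves only by the shell command python3 -m pendant 'ROWS' [OPENING] [FORCE]. ROWS is JSON, a list of rows, each a list of 6 numbers: the shift along the tool's x, y, z in m, then the turn, a rotation vector about the tool's x, y, z in rad. In form: [[x, y, z, rx, ry, rz], ...]. A call has 1 to 8 rows; each row is the pose to reach, as a shift and turn from the pose commanded when the call began, along the tool's axes at that moment; what a row does not reach only later rows make up. A row lasts 1/10 s, in which the tool goes at most 50 mm and 8.59 degrees, less where a joint would pass 70% of its speed; a pose out of reach is approached as far as the arm can. A call with a gripper value outside its range is refused whole. OPENING is the gripper's target within -1 to 1 (fully open at 1, half-way at 0, shut at -1), set as the call begins (- or left out, the last holds). The fingers move at their own pace and stop on an object; FORCE is the grip in N (left out, the last holds). Time passes only in rows, so rows that repeat a pose let the fingers close. It gives the time, the measured TCP pose, the force, the opening and the grip force at its end, in the units of the state.
- robot.sense(): the state, without advancing time (a new reading comes with each control period).
- imaging.snapshot(name): name is "scene" or "top"; returns the picture (384x512x3 uint8, red, green, blue); there is no depth.
- imaging.calibration(name): a dict with "fovy" (degrees; the focal length in pixels is half the picture's height over the tangent of half this angle, whatever the lens; pixels are square), "cx", "cy" (the principal point, pixels), "extrinsics" (4x4, takes a point from camera to world coordinates). Camera axes: x right, y down, z forward; pixel columns grow to the right and rows downward; lengths in m; the calibration is good to about 2 mm. A picture is of the moment at which its call begins. calibration takes no time and is no camera call.
- robot.finish_job(): hands the job in; it is judged then, once.
Trained networks look in the newest picture that a camera, given by its name, has taken for a name from the list of things; names that differ only in an ending like _2 or _b are one class to them, and where a whole thing is asked for, a point or a joint stands for the part that bears it (a point fixed in the world has none). Each returns a list of dicts, best first, with "score" (0 to 1); they miss things now and then, are a little off and sometimes report something else, mostly with a low value. They report only what shows in the picture. A call takes as long as a camera call.
- spotter.spot_in(camera, thing): "location" ([x, y, z] in m, in the coordinates of the camera as it stood for that picture, good to about 4 mm: the middle of the surface that is visible of it).
- spotter.landmark_of(camera, thing): "location" ([x, y, z] in m, in the coordinates of the camera as it stood for that picture, good to about 4 mm: a listed point, or the origin of a listed thing).
The state is a dict: "t": time; "joint_pos": joint angles; "qd": joint speeds; "joint_torque": joint torques, N m; "tool_pos": TCP position; "orientation": TCP orientation; "wrist_force": force on the tool from outside, world axes, zero at the start; "torque": the same for the moment, N m; "grip_width": opening from 0.0 (shut) to 1.0 (fully open); "gripper_force": force on a finger pad.
Only numpy, scipy, OpenCV 4.12 (cv2) and the standard library are available. Lean on these libraries where they do the work, as an engineer would, in place of code of your own. Each camera call takes 0.05 s, during which the arm holds its last target. There are 200 camera calls.

## Task

The spice grinder is about to be filled: slide its catch tray, with the bowl standing on it, fully home into the slot under the grinder, and only then take the red cap off the filling neck. Nobody remembers whether this cap has a left-hand or a right-hand thread, so it may need trying both ways; lift it once it is loose and finish while still holding it upright and still in the gripper, at least 3 cm clear above the neck and touching nothing else, not put down. Leave the green-labelled jars and the tin alone.

Things in the scene. Friction and masses are not known exactly. Their poses are not given: they have to be found in the camera images.
- grinder: Grey and white spice grinder, fixed, 253 x 134 mm, deck 75 mm high. Origin on the worktop right under its filling neck's axis; x points from its front (slot) to its rear, z up. The neck (46 mm across, mouth 100 mm above the worktop) is covered by the cap. Behind it, from x = +50 to +180 mm, stands the motor housing, its top 100 mm high (a button on it 103 mm).
- slot (a point): Point on the worktop in the middle of the grinder's slot where its straight part begins, 45 mm in front of its origin; axes as the grinder's. From here the slot is 110 mm wide, 51 mm high and 63 mm deep up to its back stop; in front of the point a mouth flares to about 135 mm within 32 mm.
- cap_grip (a point): Middle of the upright round knob on the red cap: 27 mm in diameter, 34 mm high, finely fluted. The point lies 20 mm above the cap's flat top (14 mm below the knob's top), 45 mm above its skirt's lower edge; 124 mm above the worktop when seated. z up along the cap's axis; x points to a white mark on the cap's top, towards the grinder's rear at first.
- cap: Red lug cap, 0.15 kg, 67 mm across; origin in the middle of its skirt's lower edge. It does not rise while turning. The wrong way it meets a hard stop within 0.15 rad, and fingers then slip round the knob; the right way it goes with almost no torque, is loose from 0.7 rad to a stop at 1.1 rad (aim for 0.87), then lifts straight off. The right way, clockwise or not, differs by start and is hidden.
- tray_mid (a point): Aluminium catch tray, 96 x 98 mm, rim 12 mm high, loose on the worktop with its nose in the slot's mouth; 0.45 kg. The point is the middle of its underside; x points into the slot, z up. Fully home, against the back stop, it lies 30 mm in front of the grinder's origin (grinder x = -30 mm); it starts 92 to 107 mm in front.
- tray_handle (a point): Middle of the grip of the tray's handle: a black upright fin at the tray's front, 35 mm long along the tray's x, 10 mm thick across y, its top 68 mm above the worktop. The point lies 67.5 mm in front of the tray's middle and 45 mm up. It can be pinched across y from above and pushed along the grinder's x.
- bowl_mid (a point): Small white bowl with a painted rim, 85 mm across, 40 mm high, standing loose in the low locating ring (60 mm inside) in the middle of the tray. The point lies on its axis half-way up.
- bowl: The same bowl, origin at the centre of its underside.
- green_jar: Glass jar with a green label and black lid, 44 mm across, 105 mm high, bystander to the left; origin at the centre of its underside.
- white_jar: Glass jar with a green label and white lid, 43 mm across, 100 mm high, bystander behind to the right; origin at the centre of its underside.
- tin: Red tin, 57 mm across, 72 mm high, bystander to the right; origin at the centre of its underside.

How it is judged:
By the outcome, as a careful person would: the job done as asked, in the order asked, and still so for the second after the job is handed in, while the arm keeps its last pose, push and grip.
It also fails if it takes over 53 s, if anything falls off the work surface, if the arm or the gripper's body presses on something with over 40 N, if the wrist force passes 120 N, or if a joint passes its speed limit or range.

## Working session

There is one attempt and no reset: what is moved stays moved. The work goes in short steps, Python scripts to look and compute and a shell command to move; the robot and the scene stay as the last step left them, time stands still between calls to the robot, and variables do not carry over. Pictures are saved under pics/ and viewed, at most 10 in all, crops included, and the job is handed in when it is done.

```bash
mkdir -p pics
cat > h.py <<'E'
import numpy as np, cv2
from rig import robot, imaging, spotter
def snap(cam,name=None):
    im=imaging.snapshot(cam)
    if name: cv2.imwrite('pics/'+name+'.png',cv2.cvtColor(im,cv2.COLOR_RGB2BGR))
    return im
def w(cam,p):
    E=np.array(imaging.calibration(cam)['extrinsics']); return (E@np.r_[p,1])[:3]
def lm(cam,thing):
    r=spotter.landmark_of(cam,thing)
    return [(round(d['score'],2),np.round(w(cam,d['location']),4)) for d in r[:2]]
def totool(p):
    s=robot.sense(); return np.array(s['orientation']).T@(np.array(p)-np.array(s['tool_pos']))
E
python3 - <<'E'
from h import *
for c in ['scene','top']:
    snap(c,c+'0'); print(c,np.round(imaging.calibration(c)['extrinsics'],3).tolist())
    for t in ['grinder','slot','cap_grip','cap','tray_mid','tray_handle','bowl_mid','green_jar','white_jar','tin']: print(c,t,lm(c,t))
s=robot.sense(); print(s['t'],np.round(s['orientation'],3).tolist(),s['tool_pos'],s['wrist_force'],s['grip_width'])
E
```

```text
scene [[0.899, -0.193, 0.393, 0.136], [-0.438, -0.384, 0.813, -0.507], [-0.006, -0.903, -0.43, 0.563], [0.0, 0.0, 0.0, 1.0]]
scene grinder [(0.56, array([ 5.415e-01,  4.395e-01, -4.000e-04])), (0.31, array([0.4573, 0.3936, 0.0262]))]
scene slot []
scene cap_grip [(0.58, array([0.5452, 0.4445, 0.1276]))]
scene cap [(0.78, array([0.5408, 0.4435, 0.0809])), (0.44, array([ 4.507e-01,  3.957e-01, -4.000e-04]))]
scene tray_mid [(0.84, array([ 0.4527,  0.3938, -0.0008]))]
scene tray_handle [(0.76, array([0.3971, 0.3611, 0.0432]))]
scene bowl_mid [(0.75, array([0.458 , 0.3943, 0.0273]))]
scene green_jar []
scene white_jar [(0.66, array([ 7.165e-01,  3.029e-01, -5.000e-04]))]
scene tin [(0.7, array([ 0.575 ,  0.2149, -0.004 ]))]
top [[0.026, -0.985, 0.172, 0.421], [-0.999, -0.031, -0.026, 0.374], [0.031, -0.171, -0.985, 0.932], [0.0, 0.0, 0.0, 1.0]]
top grinder [(0.71, array([0.5446, 0.4419, 0.0014]))]
top slot []
top cap_grip [(0.63, array([0.5427, 0.4454, 0.1273]))]
top cap [(0.56, array([0.5496, 0.4377, 0.0796]))]
top tray_mid []
top tray_handle [(0.64, array([0.3948, 0.3561, 0.0492]))]
top bowl_mid [(0.75, array([0.5418, 0.444 , 0.0015])), (0.57, array([0.4554, 0.394 , 0.023 ]))]
top green_jar [(0.76, array([0.4104, 0.5467, 0.0021]))]
top white_jar [(0.57, array([ 0.7157,  0.3004, -0.0021]))]
top tin [(0.63, array([0.5738, 0.2171, 0.005 ]))]
1.1 [[-0.937, 0.35, -0.0], [0.35, 0.937, -0.0], [0.0, -0.0, -1.0]] [0.23636166 0.63223107 0.23131022] [-1.01931667 -0.56396379 -0.9664944 ] 1.0004706510983494
```

View pics/scene0.png

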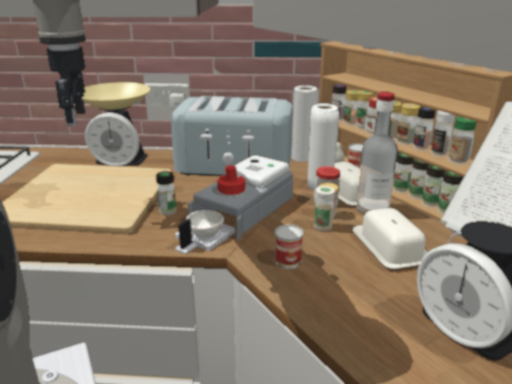

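View pics/top0.png

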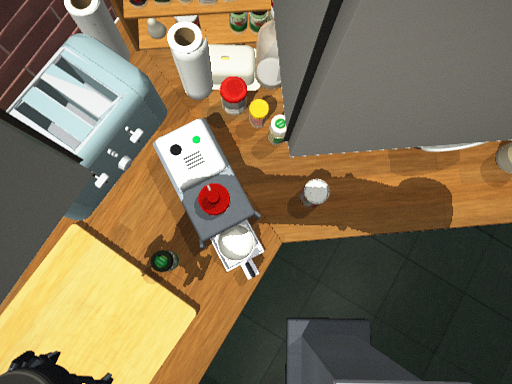

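The networks agree with the pictures: the grinder axis is at about 30°, the cap at (0.543, 0.4435), and the handle at (0.396, 0.3585). In the top picture the cap is at about (213,198), the bowl at (237,243) and the handle at (250,268). I'll go above the handle now.

```bash
python3 -m pendant '[[-0.02,-0.016,0,0,0,-0.07],[-0.06,-0.05,0,0,0,-0.2],[-0.1,-0.08,0.01,0,0,-0.34],[-0.14,-0.11,0.02,0,0,-0.48],[-0.18,-0.145,0.03,0,0,-0.62],[-0.215,-0.175,0.04,0,0,-0.76],[-0.24,-0.195,0.05,0,0,-0.85],[-0.246,-0.2,0.05,0,0,-0.88]]' 1 60
python3 -m pendant '[[0,0,0,0,0,0],[0,0,0,0,0,0]]'
python3 - <<'E'
from h import *
for c in ['scene','top']:
    snap(c,c+'1')
    for t in ['cap_grip','tray_mid','tray_handle','bowl_mid']: print(c,t,lm(c,t))
s=robot.sense(); print(s['t'],s['joint_pos'],np.round(s['orientation'],3).tolist(),s['tool_pos'],s['wrist_force'])
print(totool([.396,.3585,.03]))
E
```

```text
t: 1.9
tool_pos: [0.3989, 0.3537, 0.1803]
orientation: [[-0.868, -0.497, -0.0], [-0.497, 0.868, -0.002], [0.002, -0.002, -1.0]]
wrist_force: [-0.2, 0.1, -0.2]
grip_width: 1.004
gripper_force: 0.0
t: 2.1
tool_pos: [0.3966, 0.3595, 0.1816]
orientation: [[-0.867, -0.498, 0.0], [-0.498, 0.867, 0.001], [-0.0, 0.001, -1.0]]
wrist_force: [-0.8, 0.8, -0.1]
grip_width: 1.001
gripper_force: 0.0
scene cap_grip [(0.96, array([0.5468, 0.4443, 0.1276]))]
scene tray_mid [(0.75, array([4.509e-01, 3.948e-01, 2.000e-04]))]
scene tray_handle [(0.76, array([0.3973, 0.3595, 0.0448])), (0.4, array([0.4544, 0.3964, 0.0046]))]
scene bowl_mid [(0.91, array([0.4583, 0.3956, 0.0273]))]
top cap_grip [(0.91, array([0.5449, 0.446 , 0.1283]))]
top tray_mid []
top tray_handle []
top bowl_mid [(0.66, array([0.4571, 0.394 , 0.0222]))]
2.6 [-0.87285671  0.25323013  0.01981972  1.97128983 -0.00626628  0.91716926
  1.24330389] [[-0.867, -0.499, -0.0], [-0.499, 0.867, -0.0], [0.0, -0.0, -1.0]] [0.39663653 0.35890177 0.18130414] [ 0.66364273 -0.40096873  0.09409976]
[ 7.45984281e-04 -3.00265398e-05  1.51304167e-01]
```

```bash
python3 -m pendant '[[0.002,0,0.02,0,0,0],[0.003,0,0.055,0,0,0],[0.003,0,0.09,0,0,0],[0.003,0,0.12,0,0,0],[0.003,0,0.14,0,0,0],[0.003,0,0.149,0,0,0],[0.003,0,0.15,0,0,0]]'
python3 -m pendant '[[0,0,0,0,0,0],[0,0,0,0,0,0],[0,0,0,0,0,0],[0,0,0,0,0,0],[0,0,0,0,0,0],[0,0,0,0,0,0],[0,0,0,0,0,0]]' -1 40
python3 - <<'E'
from h import *
for c in ['scene','top']:
    snap(c,c+'2')
    for t in ['tray_mid','tray_handle','bowl_mid','grinder']: print(c,t,lm(c,t))
E
```

```text
t: 3.3
tool_pos: [0.3939, 0.3569, 0.0306]
orientation: [[-0.867, -0.499, -0.001], [-0.499, 0.867, -0.001], [0.001, -0.001, -1.0]]
wrist_force: [0.2, 0.5, 0.8]
grip_width: 0.997
gripper_force: 0.0
t: 4.0
tool_pos: [0.3943, 0.3576, 0.0317]
orientation: [[-0.867, -0.499, 0.0], [-0.499, 0.867, 0.001], [-0.001, 0.0, -1.0]]
wrist_force: [-0.9, 1.1, 8.0]
grip_width: 0.112
gripper_force: 40.2
scene tray_mid [(0.84, array([0.452 , 0.3907, 0.002 ])), (0.38, array([0.4567, 0.3917, 0.0271]))]
scene tray_handle [(0.98, array([0.399 , 0.3584, 0.044 ]))]
scene bowl_mid [(0.62, array([0.4581, 0.3928, 0.0276]))]
scene grinder [(0.91, array([0.541 , 0.4398, 0.0015]))]
top tray_mid []
top tray_handle [(0.52, array([0.455 , 0.3922, 0.0005]))]
top bowl_mid [(0.87, array([0.4564, 0.3914, 0.0245]))]
top grinder [(0.89, array([0.5431, 0.4435, 0.0032]))]
```

View pics/scene2.png

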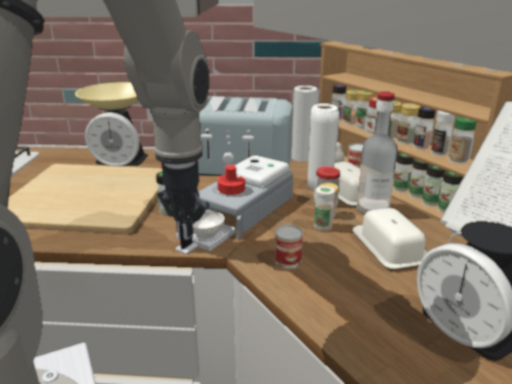

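The handle is pinched: the opening is 9.5 mm, and the gripper at (185,215) sits on the fin with the bowl undisturbed. Pushing gently now.

```bash
python3 -m pendant '[[-0.001,0,0,0,0,0],[-0.003,0,0,0,0,0],[-0.006,0,0,0,0,0],[-0.01,0,0,0,0,0],[-0.015,0,0,0,0,0],[-0.02,0,0,0,0,0],[-0.025,0,0,0,0,0],[-0.03,0,0,0,0,0]]'
python3 -m pendant '[[-0.005,0,0,0,0,0],[-0.010,0,0,0,0,0],[-0.015,0,0,0,0,0],[-0.020,0,0,0,0,0],[-0.025,0,0,0,0,0],[-0.029,0,0,0,0,0],[-0.032,0,0,0,0,0],[-0.033,0,0,0,0,0]]'
python3 -m pendant '[[-0.001,0,0,0,0,0],[-0.002,0,0,0,0,0],[-0.003,0,0,0,0,0]]'
```

```text
t: 5.3
tool_pos: [0.4192, 0.3718, 0.0317]
orientation: [[-0.867, -0.499, -0.002], [-0.499, 0.867, -0.001], [0.002, -0.0, -1.0]]
wrist_force: [-11.0, -6.4, 18.4]
grip_width: 0.111
gripper_force: 41.9
t: 6.1
tool_pos: [0.448, 0.3884, 0.0318]
orientation: [[-0.867, -0.499, -0.001], [-0.499, 0.867, -0.001], [0.002, -0.0, -1.0]]
wrist_force: [-10.5, -5.1, 18.0]
grip_width: 0.113
gripper_force: 41.8
t: 6.4
tool_pos: [0.4504, 0.3898, 0.0318]
orientation: [[-0.867, -0.499, -0.002], [-0.499, 0.867, -0.001], [0.002, -0.0, -1.0]]
wrist_force: [-8.9, -4.6, 16.1]
grip_width: 0.111
gripper_force: 41.7
```

```bash
python3 -m pendant '[[-0.001,0,0,0,0,0],[-0.002,0,0,0,0,0],[-0.003,0,0,0,0,0],[-0.004,0,0,0,0,0]]'
python3 -m pendant '[[-0.001,0,0,0,0,0],[-0.002,0,0,0,0,0]]'
python3 -m pendant '[[-0.001,0,0,0,0,0],[-0.002,0,0,0,0,0]]'
```

```text
t: 6.8
tool_pos: [0.4539, 0.3918, 0.0318]
orientation: [[-0.867, -0.499, -0.002], [-0.499, 0.867, -0.001], [0.002, -0.0, -1.0]]
wrist_force: [-10.4, -5.5, 16.2]
grip_width: 0.108
gripper_force: 41.7
t: 7.0
tool_pos: [0.4557, 0.3928, 0.0318]
orientation: [[-0.867, -0.499, -0.001], [-0.499, 0.867, -0.001], [0.002, -0.0, -1.0]]
wrist_force: [-9.9, -5.3, 15.7]
grip_width: 0.109
gripper_force: 41.7
t: 7.2
tool_pos: [0.456, 0.3931, 0.0317]
orientation: [[-0.866, -0.499, -0.004], [-0.499, 0.866, -0.003], [0.005, -0.0, -1.0]]
wrist_force: [-22.4, -14.3, 31.4]
grip_width: 0.11
gripper_force: 44.0
```

```bash
python3 -m pendant '[[-0.0007,0,0,0,0,0],[-0.001,0,0,0,0,0],[-0.001,0,0,0,0,0]]'
python3 -m pendant '[[0,0,0,0,0,0],[0,0,0,0,0,0],[0,0,0,0,0,0],[0,0,0,0,0,0],[0,0,0,0,0,0]]' 0.3
python3 - <<'E'
from h import *
for c in ['scene','top']:
    im=snap(c,c+'3')
    for t in ['cap_grip','tray_mid','tray_handle','bowl_mid','grinder']: print(c,t,lm(c,t))
E
```

```text
t: 7.5
tool_pos: [0.4561, 0.3931, 0.0317]
orientation: [[-0.866, -0.499, -0.005], [-0.499, 0.866, -0.004], [0.006, -0.001, -1.0]]
wrist_force: [-23.1, -13.4, 30.2]
grip_width: 0.113
gripper_force: 44.1
t: 8.0
tool_pos: [0.4592, 0.3946, 0.0312]
orientation: [[-0.867, -0.499, -0.0], [-0.499, 0.867, -0.0], [0.0, -0.0, -1.0]]
wrist_force: [-0.3, -0.1, 0.3]
grip_width: 0.654
gripper_force: 0.0
scene cap_grip []
scene tray_mid [(0.61, array([5.138e-01, 4.272e-01, 5.000e-04]))]
scene tray_handle [(0.98, array([0.4564, 0.3932, 0.0465]))]
scene bowl_mid [(0.55, array([0.5194, 0.4267, 0.0252]))]
scene grinder [(0.71, array([ 0.542 ,  0.4418, -0.0008])), (0.56, array([0.5143, 0.4298, 0.0049]))]
top cap_grip [(0.9, array([0.5477, 0.4443, 0.1281]))]
top tray_mid []
top tray_handle []
top bowl_mid []
top grinder []
```

```bash
python3 -m pendant '[[0,0,-0.002,0,0,0],[0,0,-0.002,0,0,0],[0,0,-0.002,0,0,0],[0,0,-0.002,0,0,0],[0,0,-0.002,0,0,0],[0,0,-0.002,0,0,0]]' -1 80
python3 -m pendant '[[-0.001,0,0,0,0,0],[-0.002,0,0,0,0,0],[-0.003,0,0,0,0,0],[-0.004,0,0,0,0,0],[-0.004,0,0,0,0,0]]'
python3 -m pendant '[[0.004,0,0,0,0,0],[0.004,0,0,0,0,0]]'
python3 -m pendant '[[0,0,0,0,0,0],[0,0,0,0,0,0],[0,0,0,0,0,0],[0,0,0,0,0,0],[0,0,0,0,0,0]]' 0.5
```

```text
t: 9.2
tool_pos: [0.4592, 0.3947, 0.0335]
orientation: [[-0.867, -0.499, 0.0], [-0.499, 0.867, 0.0], [-0.0, 0.0, -1.0]]
wrist_force: [-2.8, 0.1, 4.8]
grip_width: 0.109
gripper_force: 78.3
t: 9.7
tool_pos: [0.4592, 0.3948, 0.0334]
orientation: [[-0.866, -0.499, -0.006], [-0.499, 0.866, -0.004], [0.007, -0.001, -1.0]]
wrist_force: [-25.6, -16.0, 32.6]
grip_width: 0.107
gripper_force: 82.9
t: 9.9
tool_pos: [0.4584, 0.3944, 0.0335]
orientation: [[-0.867, -0.499, -0.001], [-0.499, 0.867, -0.0], [0.001, 0.0, -1.0]]
wrist_force: [-7.6, -3.2, 9.4]
grip_width: 0.101
gripper_force: 79.9
t: 10.4
tool_pos: [0.4592, 0.3946, 0.0332]
orientation: [[-0.867, -0.499, -0.0], [-0.499, 0.867, -0.0], [0.0, -0.0, -1.0]]
wrist_force: [-0.0, 0.5, -0.0]
grip_width: 0.75
gripper_force: 0.0
```

```bash
python3 -m pendant '[[0,0,0,0,0,0],[0,0,0,0,0,0],[0,0,0,0,0,0],[0,0,0,0,0,0],[0,0,0,0,0,0],[0,0,0,0,0,0]]' -1 60
python3 -m pendant '[[-0.001,0,0,0,0,0],[-0.002,0,0,0,0,0],[-0.003,0,0,0,0,0],[-0.003,0,0,0,0,0]]'
python3 -m pendant '[[0,0,0,0,0,0],[0,0,0,0,0,0],[0,0,0,0,0,0],[0,0,0,0,0,0],[0,0,0,0,0,0]]' 0.5
python3 -m pendant '[[0.002,0,-0.01,0,0,0],[0.003,0,-0.03,0,0,0],[0.003,0,-0.06,0,0,0],[0.003,0,-0.1,0,0,0],[0.003,0,-0.135,0,0,0],[0.003,0,-0.155,0,0,0],[0.003,0,-0.16,0,0,0]]' 0.5
python3 - <<'E'
from h import *
for c in ['scene','top']:
    im=snap(c,c+'4')
    for t in ['cap_grip','cap','tray_mid','tray_handle','bowl_mid','grinder']: print(c,t,lm(c,t))
a=cv2.imread('pics/scene4.png')[130:270,130:330]; b=cv2.imread('pics/top4.png')[100:300,120:320]
cv2.imwrite('pics/both4.png',np.hstack([cv2.resize(a,(400,280)),cv2.resize(b,(400,400))[:280]*1, ]))
s=robot.sense();print(s['t'],s['tool_pos'],s['joint_pos'])
E
```

```text
t: 11.0
tool_pos: [0.4592, 0.3947, 0.0334]
orientation: [[-0.867, -0.499, 0.0], [-0.499, 0.867, 0.0], [-0.0, 0.0, -1.0]]
wrist_force: [-0.4, 0.2, 2.3]
grip_width: 0.111
gripper_force: 59.0
t: 11.4
tool_pos: [0.4598, 0.3951, 0.0334]
orientation: [[-0.867, -0.499, -0.003], [-0.499, 0.867, -0.002], [0.004, -0.0, -1.0]]
wrist_force: [-14.5, -8.6, 18.6]
grip_width: 0.108
gripper_force: 61.6
t: 11.9
tool_pos: [0.4618, 0.3961, 0.0332]
orientation: [[-0.867, -0.499, -0.0], [-0.499, 0.867, -0.0], [0.0, -0.0, -1.0]]
wrist_force: [-0.6, 0.2, -0.4]
grip_width: 0.751
gripper_force: 0.0
t: 12.6
tool_pos: [0.4599, 0.3953, 0.1968]
orientation: [[-0.867, -0.499, 0.003], [-0.499, 0.867, 0.003], [-0.004, 0.001, -1.0]]
wrist_force: [0.1, -0.2, -0.2]
grip_width: 0.748
gripper_force: 0.0
scene cap_grip [(0.66, array([0.5468, 0.4447, 0.1266]))]
scene cap [(0.89, array([0.5431, 0.4435, 0.0793]))]
scene tray_mid [(0.68, array([0.5157, 0.4279, 0.0017]))]
scene tray_handle [(0.58, array([0.4602, 0.395 , 0.0463])), (0.44, array([ 0.5401,  0.4421, -0.0011]))]
scene bowl_mid [(0.55, array([0.5197, 0.426 , 0.0258])), (0.37, array([0.5125, 0.4271, 0.0018]))]
scene grinder [(0.66, array([0.5414, 0.4412, 0.0021]))]
top cap_grip []
top cap []
top tray_mid []
top tray_handle []
top bowl_mid []
top grinder []
13.3 [0.45914744 0.39458696 0.19313688] [-0.83769459  0.35014694  0.02689456  1.80565172 -0.01104516  0.98624347
  1.28657885]
```

View pics/both4.png

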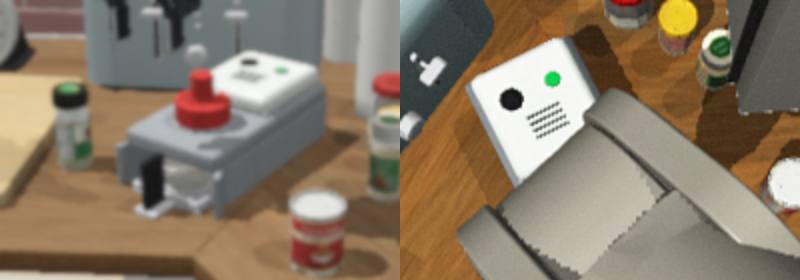

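The tray is home with the bowl in the slot (left crop: handle at about (150,180), tray inside), and the jars and tin are untouched. Next is the cap.

```bash
python3 -m pendant '[[-0.01,0,0,0,0,0],[-0.03,0,0,0,0,0],[-0.06,0,0,0,0,0],[-0.085,0,0,0,0,0],[-0.098,0,0,0,0,0],[-0.099,0,0,0,0,0],[-0.099,0,0,0,0,0]]' 0.5
python3 - <<'E'
from h import *
c='scene'; snap(c,'s5')
for t in ['cap_grip','cap','grinder']: print(lm(c,t))
E
python3 -m pendant '[[0,0,0.015,0,0,0],[0,0,0.04,0,0,0],[0,0,0.065,0,0,0],[0,0,0.08,0,0,0],[0,0,0.084,0,0,0],[0,0,0.084,0,0,0]]'
python3 -m pendant '[[0,0,0,0,0,0],[0,0,0,0,0,0],[0,0,0,0,0,0],[0,0,0,0,0,0],[0,0,0,0,0,0],[0,0,0,0,0,0]]' -1 40
python3 -c "
from h import *
s=robot.sense();print(s['torque'],s['joint_pos'])"
```

```text
t: 14.0
tool_pos: [0.545, 0.4439, 0.1928]
orientation: [[-0.867, -0.499, -0.0], [-0.499, 0.867, -0.0], [0.001, -0.0, -1.0]]
wrist_force: [0.1, -0.6, 0.5]
grip_width: 0.748
gripper_force: 0.0
[(0.98, array([0.5444, 0.4447, 0.1253])), (0.68, array([ 0.5737,  0.2158, -0.0023]))]
[(0.85, array([0.5389, 0.447 , 0.08  ]))]
[(0.75, array([0.5432, 0.4406, 0.0009]))]
t: 14.8
tool_pos: [0.5449, 0.4439, 0.109]
orientation: [[-0.867, -0.499, -0.0], [-0.499, 0.867, -0.0], [0.001, -0.0, -1.0]]
wrist_force: [-0.1, 0.7, -0.1]
grip_width: 0.75
gripper_force: 0.0
t: 15.4
tool_pos: [0.5454, 0.4444, 0.1105]
orientation: [[-0.867, -0.499, 0.001], [-0.499, 0.867, 0.001], [-0.001, 0.0, -1.0]]
wrist_force: [-0.5, -0.5, 5.4]
grip_width: 0.299
gripper_force: 39.0
[-0.17223669  0.21784304  0.02475157] [-0.79962292  0.58389204  0.03478057  1.63360948 -0.02406942  0.92295761
  1.33685715]
```

```bash
python3 -m pendant '[[0,0,0,0,0,0.05],[0,0,0,0,0,0.1],[0,0,0,0,0,0.15],[0,0,0,0,0,0.2],[0,0,0,0,0,0.25],[0,0,0,0,0,0.25]]'
python3 -c "
from h import *
s=robot.sense();print(s['torque'],s['joint_pos'][6])"
```

```text
t: 16.0
tool_pos: [0.5459, 0.4439, 0.1105]
orientation: [[-0.964, -0.267, 0.002], [-0.267, 0.964, 0.001], [-0.002, 0.0, -1.0]]
wrist_force: [1.3, -3.7, 5.3]
grip_width: 0.304
gripper_force: 39.1
[-0.50010155 -0.26478777 -0.04961313] 1.1185871399215843
```

```bash
python3 -m pendant '[[0,0,0,0,0,0.08],[0,0,0,0,0,0.18],[0,0,0,0,0,0.28],[0,0,0,0,0,0.38],[0,0,0,0,0,0.48],[0,0,0,0,0,0.57],[0,0,0,0,0,0.62],[0,0,0,0,0,0.62]]'
python3 - <<'E'
from h import *
s=robot.sense();print(s['torque'],s['joint_pos'][6])
snap('scene','s6'); snap('top','t6')
a=cv2.imread('pics/s6.png')[130:230,160:310]; b=cv2.imread('pics/t6.png')[130:230,130:280]
cv2.imwrite('pics/b6.png',np.hstack([cv2.resize(x,(390,260),interpolation=cv2.INTER_CUBIC) for x in (a,b)]))
E
```

```text
t: 16.8
tool_pos: [0.5463, 0.4427, 0.1105]
orientation: [[-0.939, 0.344, 0.002], [0.344, 0.939, -0.001], [-0.002, -0.0, -1.0]]
wrist_force: [2.0, -7.4, 7.6]
grip_width: 0.303
gripper_force: 39.5
[-1.76360751 -0.38843795 -0.07539618] 0.5845322910443308
```

View pics/b6.png

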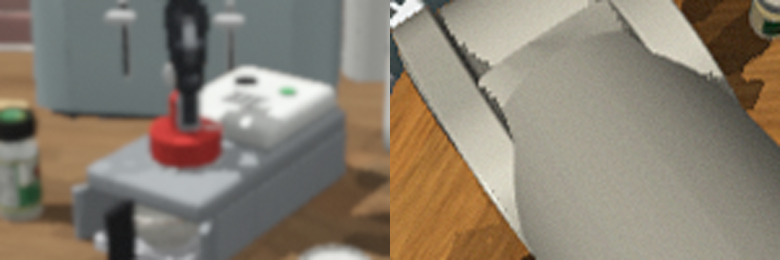

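```bash
python3 -m pendant '[[0,0,0,0,0,0],[0,0,-0.0015,0,0,0],[0,0,-0.003,0,0,0],[0,0,-0.005,0,0,0],[0,0,-0.005,0,0,0]]' -1 60
```

```text
t: 17.4
tool_pos: [0.5456, 0.4426, 0.1146]
orientation: [[-0.94, 0.342, 0.0], [0.342, 0.94, -0.001], [-0.001, -0.001, -1.0]]
wrist_force: [0.7, -4.9, -2.7]
grip_width: 0.295
gripper_force: 59.3
```

```bash
python3 -m pendant '[[0,0,-0.005,0,0,0],[0,0,-0.012,0,0,0],[0,0,-0.02,0,0,0],[0,0,-0.03,0,0,0],[0,0,-0.042,0,0,0],[0,0,-0.054,0,0,0],[0,0,-0.06,0,0,0],[0,0,-0.06,0,0,0]]'
python3 -m pendant '[[0,0,0,0,0,0],[0,0,0,0,0,0],[0,0,0,0,0,0]]'
python3 - <<'E'
from h import *
snap('scene','s7')
for t in ['cap_grip','cap','tray_mid','tray_handle','bowl_mid','grinder']: print(t,lm('scene',t))
a=cv2.imread('pics/s7.png')[120:270,120:345]
cv2.imwrite('pics/b7.png',cv2.resize(a,(675,450),interpolation=cv2.INTER_CUBIC))
E
```

```text
t: 18.2
tool_pos: [0.5453, 0.4444, 0.1757]
orientation: [[-0.94, 0.341, 0.001], [0.341, 0.94, 0.001], [-0.001, 0.002, -1.0]]
wrist_force: [-1.2, -0.4, -1.0]
grip_width: 0.296
gripper_force: 59.3
t: 18.5
tool_pos: [0.5448, 0.4438, 0.1737]
orientation: [[-0.94, 0.341, -0.001], [0.341, 0.94, -0.001], [0.0, -0.001, -1.0]]
wrist_force: [0.3, 0.5, -1.5]
grip_width: 0.3
gripper_force: 59.3
cap_grip [(0.67, array([0.5457, 0.4484, 0.1882]))]
cap [(0.88, array([0.5377, 0.4466, 0.141 ]))]
tray_mid [(0.92, array([ 0.5167,  0.4287, -0.0012]))]
tray_handle [(0.63, array([0.4586, 0.394 , 0.0477]))]
bowl_mid [(0.61, array([0.5186, 0.4277, 0.0278]))]
grinder [(0.7, array([ 0.5418,  0.4442, -0.0017])), (0.68, array([0.4585, 0.396 , 0.0457]))]
```

View pics/b7.png

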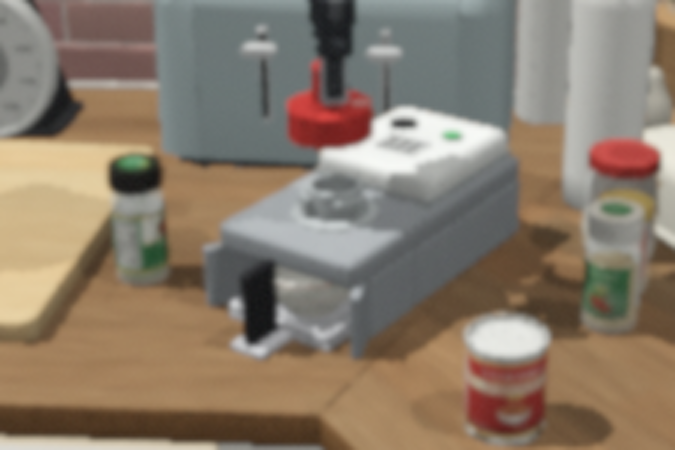

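The cap hangs upright above the open neck (cap at crop (330,115), neck at (337,195)). The tray and bowl are still home and the bystanders haven't moved. I'll raise it a little more for margin, then hand in.

```bash
python3 -m pendant '[[0,0,-0.004,0,0,0],[0,0,-0.01,0,0,0],[0,0,-0.016,0,0,0],[0,0,-0.02,0,0,0],[0,0,-0.02,0,0,0],[0,0,-0.02,0,0,0],[0,0,-0.02,0,0,0],[0,0,-0.02,0,0,0]]' && python3 -c "
from rig import robot
print(robot.finish_job())"
```

```text
t: 19.65
tool_pos: [0.5448, 0.4439, 0.194]
orientation: [[-0.94, 0.341, -0.0], [0.341, 0.94, -0.0], [0.0, -0.0, -1.0]]
wrist_force: [0.4, 0.1, -1.9]
grip_width: 0.293
gripper_force: 59.3
the job is handed in; nothing more can be done
None
```

The tray and bowl were pushed home against the back stop, then the cap was unscrewed clockwise (seen from above) and lifted. The job was handed in at 19.65 s with the cap held upright and still about 6 cm above the neck, and the jars and tin untouched.

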